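# Scan the barcode of the amber bottle on the revolving rack

### The job

Book in the amber bottle on the revolving rack: its barcode is turned away, so turn the rack gently (its T handle is there for that) until the scanner can get at the label, and let it come to rest. Then take the handheld scanner from its cradle, aim its red window level and squarely at the middle of the barcode from about 7 cm, and hold it steady there for a good second without the scanner touching the rack or the bottles. Finally lay the scanner back in its cradle the way it lay, and do not disturb the timer, calculator, memory stick or binder clip.

Things in the scene. Friction and masses are not known exactly. Their poses are not given: they have to be found in the camera images.
- bottle_carousel: fixed foot of the revolving bottle rack, steel disc 164 mm across, origin under its middle, z = axis of rotation. On it a white deck 200 mm across, top at 30 mm, wire rail at 44 mm height. Fast on it, 64 mm from the axis: amber bottle (52 mm across, top at 135 mm height); opposite, a beaker (52 mm, 98 mm); between them a white pot with orange lid (40 mm, 72 mm) and a black pot (48 mm, 80 mm)
- carousel_deck (a joint): turn of the deck on its foot, rad, positive counter-clockwise from above; at 0 the barcode faces along the foot's own +x. Runs almost freely (friction 0.006 N m, coasts about a second after a push), from -6 to +6 rad. The barcode starts facing away from the robot or to the robot's left
- barcode (a point): middle of the barcode: white label 34 mm wide, 26 mm high, upright black bars, wrapped round the outer side of the amber bottle, 91 mm from the rack's axis and 75 mm above the bench. Turns with the deck; x points straight out of the label, radially away from the rack's axis, z up
- carousel_handle (a point): middle of the blue T handle on top of the rack's centre post, on the axis of rotation, 118 mm above the bench: a bar 64 mm long, 16 mm wide, 24 mm high (106 to 130 mm above the bench). Turns with the deck: x runs along the bar towards the amber bottle; grip it across y, over the two low pots
- scanner: cordless stick scanner, black grip, grey head, 158 mm long, 0.11 to 0.22 kg. Origin on its flat underside below the grip point; x forward to the window, z up. Grip x -73 to +15 mm, 32 mm wide, 26 mm high; head x +37 to +84 mm, 46 mm wide, 33 mm high. It reads by itself, nothing to press
- scanner_grip (a point): middle of the scanner's grip, 13 mm above the scanner's origin, near the centre of mass; axes as the scanner's. Hold it here, across y. In the cradle it is 37 mm above the bench; the cradle leaves 40 mm free for fingers ahead of and behind it, nothing beside it higher than 12 mm
- scan_window (a point): middle of the red scan window at the scanner's front, 85 mm ahead of the grip point and 4 mm higher (17 mm above the underside); its x axis is the aiming direction, straight out of the window, y left, z up
- scanner_cradle: fixed grey cradle, white base 160 x 72 x 8 mm, origin under its middle, x towards the head end. Rear saddle (x -72 to -44 mm, 37 mm between cheeks) takes the grip, front saddle (x +46 to +70 mm, 51 mm) the head; cheeks flare out at the top, 43 mm high. The scanner lies level in it, underside at 24 mm, origin over the cradle's within 4 mm, axes parallel; stop 3.5 mm behind its tail
- timer: white bench timer 56 x 62 x 16 mm, origin under its middle, loose, to be left alone. Right of it lie a fixed mouse, 36 mm high, and the fixed black computer tower, which fills x 0.48 to 0.86, y -0.46 to -0.23 m up to z 0.36: the arm starts to the right of it and must pass in front
- calculator: calculator 70 x 118 x 14 mm, origin under its middle, loose, to be left alone
- usb_stick: blue memory stick 18 x 54 x 8 mm, origin under its middle, loose, to be left alone
- binder_clip: black binder clip 32 x 23 x 35 mm, origin under its middle, loose, to be left alone

How it is judged:
On the way:
1. held scanner aims at the middle of the barcode (10 mm sideways, 10 mm in height) from 40 to 100 mm, square within 0.3 rad, level within 0.2 rad, scanner and rack still for 0.8 s (x of barcode in the frame of scan_window between 0.04 and 0.1 m and y of barcode in the frame of scan_window between -0.01 and 0.01 m and z of barcode in the frame of scan_window between -0.01 and 0.01 m and x of scan_window in the frame of barcode above 0.03 m and angle between the x axis of scan_window and the x axis of barcode, either way round below 0.3 rad and angle between scan_window's own z axis and vertical below 0.2 rad and linear speed of scanner below 0.02 m/s and angular speed of scanner below 0.15 rad/s and velocity of joint carousel_deck between -0.05 and 0.05 rad/s and contact force between the fingers and scanner above 1 N), for 0.8 s.
At the end, for the whole second after the job is handed in: Scanner released and at rest in its cradle the way it lay: within 12 mm along and 5 mm across the cradle, seated within 4 mm in height, level and parallel within 0.08 rad, head at the head end; the rack standing still (x of scanner in the frame of scanner_cradle between -0.012 and 0.012 m and y of scanner in the frame of scanner_cradle between -0.005 and 0.005 m and z of scanner in the frame of scanner_cradle between 0.02 and 0.028 m and x of scan_window in the frame of scanner_cradle above 0.06 m and angle between the x axis of scanner and the x axis of scanner_cradle, either way round below 0.08 rad and angle between scanner's own z axis and vertical below 0.08 rad and linear speed of scanner below 0.01 m/s and velocity of joint carousel_deck between -0.05 and 0.05 rad/s); the robot touches nothing.
It fails at once if the scanner knocks against the rack or a bottle (over 2 N) (contact force between scanner and bottle_carousel above 2 N).
It fails at once if the rack is whirled round (over 5 rad/s) (velocity of joint carousel_deck above 5 rad/s or velocity of joint carousel_deck below -5 rad/s).
It fails at once if timer, calculator, memory stick or binder clip shifted by more than 30 mm (distance of any of timer, calculator, usb_stick, binder_clip from where it was at the start of the episode above 0.03 m).
It also fails if it takes over 72 s, if anything falls off the work surface, if the arm or the gripper's body presses on something with over 40 N, if the wrist force passes 120 N, or if a joint passes its speed limit or range.

### The arm

A 6-joint arm with a two-finger parallel gripper is mounted at the origin on a cart in front of the work surface, level with it; the furniture and walls round the work are solid. World frame = base frame: x ahead of the robot, y to its left, z up, the work surface at z = 0. Lengths are in m, angles in rad, forces in N, time in s.
With the tool pointing down it reaches from about 0.3 to 0.875 m from the base axis. Payload 4.2 kg.
Tool frame: the origin (TCP) lies midway between the tips of the shut fingers; the grasp point (between the pads) lies 19 mm behind it (r.grip_depth is the distance from the TCP to the grasp point, in m); z points along the fingers, y is the line along which they close (so a half turn about z gives the same grasp; the last joint's range is limited). The gripper opens to 85 mm and grips with 20 to 120 N. Pads are 22 mm wide; open, the fingers measure 114 mm over their backs; the gripper's body (76 mm by 85 mm) begins 54 mm behind the grasp point. The pads swing forward as they close: fully open they stand 13 mm farther back than shut.
Start: joints at [-0.02, 0.32, 1.565, -0, 1.257, -0.02], TCP at [0.575, 0, 0.231] pointing down, gripper open.
Joint ranges: [-3.11, 3.11], [-0.84, 2.01], [0.21, 2.61], [-1.34, 4.49], [0.05, 2.63], [-2.56, 2.56]. Speed limits (rad/s): [2.57, 2.57, 3.14, 3.14, 3.14, 3.14].

### API

Orientations are given as a unit quaternion [x, y, z, w].
In Python, from workcell import r gives the robot as it stands.
- The arm moves only by the shell command python3 -m crank 'ROWS' [OPENING] [FORCE]. ROWS is JSON, a list of rows, each a list of 4 numbers: the shift along the world's x, y, z in cm, then the turn about the world's z in rad. A call has exactly 5 rows; each row shifts and turns the commanded pose from where the row before left it; what a row does not reach is not made up. A row lasts 1/10 s, in which the tool goes at most 50 mm and 8.59 degrees, less where a joint would pass 70% of its speed; a pose out of reach is approached as far as the arm can. A call with a gripper value outside its range is refused whole. OPENING is the finger opening in cm, from 0 to 8.54, set as the call begins (- or left out, the last holds). The fingers move at their own pace and stop on an object; FORCE is the grip in N (left out, the last holds). Time passes only in rows, so rows that do not move let the fingers close, or fill a call up. It gives the time, the measured TCP pose, the force, the opening and the grip force at its end, in the units of the state.
- r.state(): the state, without advancing time (a new reading comes with each control period).
- r.grab_frame(name): name is "scene" or "side" or "wrist"; returns the picture (384x512x3 uint8, blue, green, red); there is no depth.
- r.camera_params(name): a dict with "K" (3x3 intrinsics, pixels), "distortion" ([k1, k2, p1, p2, k3] as OpenCV has them; the pictures are not rectified), "cam_to_world" (4x4, takes a point from camera to world coordinates). Camera axes: x right, y up, looking along -z (the intrinsics and any distortion apply to the point x, -y, -z); pixel columns grow to the right and rows downward; lengths in m; the calibration is good to about 2 mm. A picture is of the moment at which its call begins: read the wrist's pose just before it. camera_params takes no time and is no camera call; for the wrist camera it gives the pose at the moment of the call.
- r.job_done(): hands the job in; it is judged then, once.
Trained networks look in the newest picture that a camera, given by its name, has taken for a name from the list of things; names that differ only in an ending like _2 or _b are one class to them, and where a whole thing is asked for, a point or a joint stands for the part that bears it (a point fixed in the world has none). Each returns a list of dicts, best first, with "score" (0 to 1); they miss things now and then, are a little off and sometimes report something else, mostly with a low value. They report only what shows in the picture. A call takes as long as a camera call.
- r.recognise(label, camera): "location" ([x, y, z] in m, in world coordinates, good to about 4 mm: the middle of the surface that is visible of it).
- r.silhouettes(label, camera): "mask" (384x512 bool, what is visible of it).
The state is a dict: "time": time; "joints": joint angles; "joint_velocities": joint speeds; "tau": joint torques, N m; "eef_pos": TCP position; "eef_rot": TCP orientation; "contact_force": force on the tool from outside, world axes, zero at the start; "moment": the same for the moment, N m; "gripper_width": finger opening in m; "grasp_force": force on a finger pad.
Only numpy, scipy, OpenCV 4.12 (cv2) and the standard library are available. Lean on these libraries where they do the work, as an engineer would, in place of code of your own. Each camera call takes 0.05 s, during which the arm holds its last target. There are 200 camera calls.

## Working session

There is one attempt and no reset: what is moved stays moved. The work goes in short steps, Python scripts to look and compute and a shell command to move; the robot and the scene stay as the last step left them, time stands still between calls to the robot, and variables do not carry over. Pictures are saved under pics/ and viewed, at most 10 in all, crops included, and the job is handed in when it is done.

```bash
ls; mkdir -p pics
cat > h.py <<'E'
import numpy as np, cv2
from workcell import r
np.set_printoptions(precision=4, suppress=True)
def ray(cam, uv, P=None):
    P=P or r.camera_params(cam); K=np.array(P["K"]); D=np.array(P["distortion"]); T=np.array(P["cam_to_world"])
    n=cv2.undistortPoints(np.array(uv,float).reshape(-1,1,2),K,D).reshape(-1,2)
    d=np.c_[n[:,0],-n[:,1],-np.ones(len(n))]@T[:3,:3].T
    return T[:3,3], d
def onz(cam, uv, z, P=None):
    o,d=ray(cam,uv,P); return o+d*((z-o[2])/d[:,2])[:,None]
def proj(cam, X, P=None):
    P=P or r.camera_params(cam); T=np.array(P["cam_to_world"]); c=(np.array(X,float).reshape(-1,3)-T[:3,3])@T[:3,:3]
    return cv2.projectPoints((c*[1,-1,-1]).reshape(-1,1,3),np.zeros(3),np.zeros(3),np.array(P["K"]),np.array(P["distortion"]))[0].reshape(-1,2)
def tri(obs):
    A=np.zeros((3,3));b=np.zeros(3)
    for o,d in obs:
        d=d/np.linalg.norm(d);M=np.eye(3)-np.outer(d,d);A+=M;b+=M@o
    return np.linalg.solve(A,b)
E
python3 - <<'E'
from h import *
for c in ["scene","side","wrist"]:
    im=r.grab_frame(c); cv2.imwrite(f"pics/{c}0.png",im)
    print(c, np.array(r.camera_params(c)["cam_to_world"])[:3,3])
    for n in ["bottle_carousel","carousel_handle","barcode","scanner","scanner_grip","scan_window","scanner_cradle","timer","calculator","usb_stick","binder_clip"]:
        l=r.recognise(n,c); print(n,[(np.round(d["location"],3).tolist(),round(d["score"],2)) for d in l[:2]])
a=np.hstack([cv2.imread(f"pics/{c}0.png") for c in ["scene","side"]]); cv2.imwrite("pics/a0.png",cv2.resize(a,(800,300)))
E
```

```text
pics
scene [-0.1248  0.472   0.4629]
bottle_carousel [([0.599, 0.182, 0.047], 0.63), ([0.59, 0.183, 0.049], 0.39)]
carousel_handle [([0.593, 0.178, 0.05], 0.89)]
barcode []
scanner [([0.473, -0.086, 0.046], 0.9)]
scanner_grip [([0.478, -0.088, 0.049], 0.75)]
scan_window [([0.472, -0.084, 0.047], 0.61)]
scanner_cradle [([0.461, -0.11, 0.008], 0.91)]
timer [([0.696, -0.101, 0.014], 0.65)]
calculator [([0.427, 0.334, 0.013], 0.57), ([0.59, 0.183, 0.048], 0.42)]
usb_stick [([0.416, 0.138, 0.007], 0.73), ([0.596, 0.182, 0.047], 0.54)]
binder_clip [([0.406, 0.231, 0.011], 0.52)]
side [ 0.156  -0.5053  0.7831]
bottle_carousel [([0.593, 0.144, 0.042], 0.92), ([0.481, -0.105, 0.047], 0.73)]
carousel_handle [([0.598, 0.149, 0.047], 0.66)]
barcode [([0.592, 0.15, 0.04], 0.59)]
scanner [([0.478, -0.103, 0.054], 0.65)]
scanner_grip [([0.688, -0.089, 0.016], 0.62), ([0.478, -0.102, 0.048], 0.6)]
scan_window [([0.478, -0.102, 0.05], 0.92)]
scanner_cradle [([0.459, -0.129, 0.011], 0.96)]
timer [([0.688, -0.091, 0.01], 0.42), ([0.458, -0.129, 0.01], 0.42)]
calculator [([0.443, 0.315, 0.014], 0.73)]
usb_stick [([0.417, 0.132, 0.005], 0.47)]
binder_clip [([0.412, 0.224, 0.013], 0.68)]
wrist [0.5746 0.0709 0.3734]
bottle_carousel [([0.606, 0.132, 0.031], 0.56)]
carousel_handle []
barcode [([0.599, 0.141, 0.027], 0.67)]
scanner [([0.496, -0.076, 0.049], 0.78)]
scanner_grip [([0.493, -0.072, 0.056], 0.66)]
scan_window [([0.493, -0.071, 0.051], 0.71)]
scanner_cradle [([0.49, -0.105, 0.008], 0.73)]
timer [([0.695, -0.091, 0.015], 0.88)]
calculator []
usb_stick [([0.416, 0.134, 0.007], 0.62)]
binder_clip []
```

Run:
```python
from h import *
cv2.imwrite("pics/s1.png",cv2.resize(cv2.imread("pics/scene0.png"),(800,600),interpolation=cv2.INTER_CUBIC))
cv2.imwrite("pics/s2.png",cv2.resize(cv2.imread("pics/side0.png"),(800,600),interpolation=cv2.INTER_CUBIC))
```

```text
(no output)
```

View pics/s1.png

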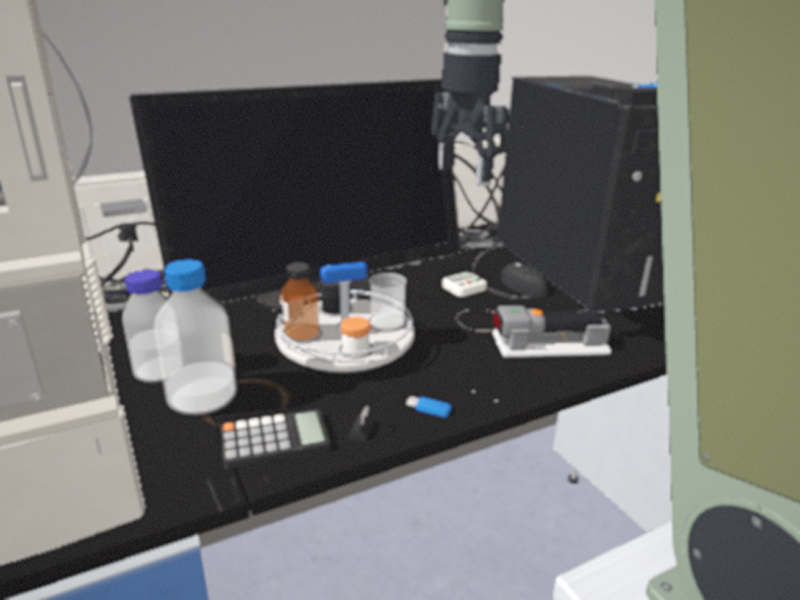

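View pics/s2.png

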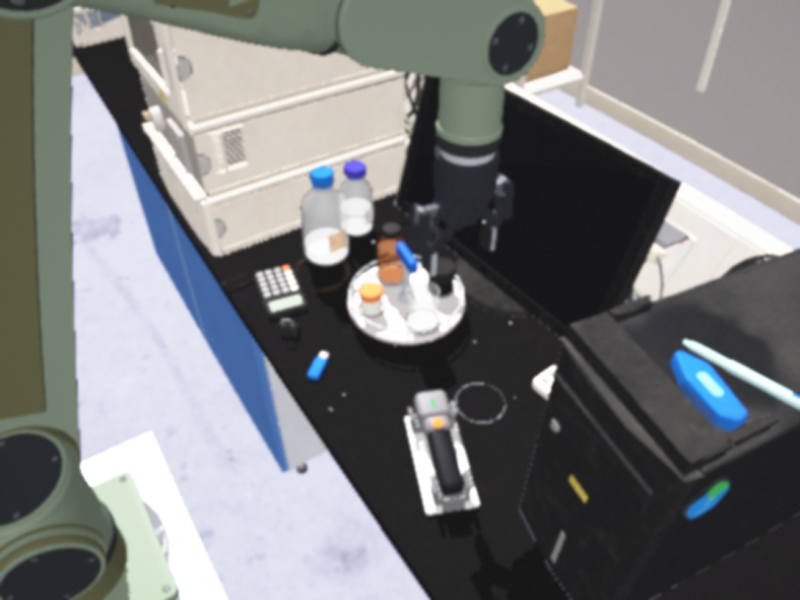

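The scene view shows the rack: the blue T handle is at (344,272) and the amber bottle at (298,305), with the label just showing at its left edge near (284,300). The scanner is at (550,322) with its head to the left. In the side view the handle is at (406,256), the bottle at (391,255), and the scanner runs from (432,400) to (453,495), head towards +y.

Run:
```python
from h import *
cv2.imwrite("pics/w1.png",cv2.resize(cv2.imread("pics/wrist0.png"),(800,600),interpolation=cv2.INTER_CUBIC))
obs=[]
for c,box in [("scene",(195,160,250,200)),("side",(235,140,290,190)),("wrist",(0,0,512,384))]:
    im=cv2.imread(f"pics/{c}0.png"); h=cv2.cvtColor(im,cv2.COLOR_BGR2HSV)
    m=cv2.inRange(h,(100,130,60),(125,255,255)); n,l,s,ce=cv2.connectedComponentsWithStats(m)
    x0,y0,x1,y1=box
    cand=[(s[i,4],ce[i],s[i,:4]) for i in range(1,n) if x0<ce[i][0]<x1 and y0<ce[i][1]<y1 and s[i,4]>30]
    print(c,cand)
    if c!="wrist": obs.append(ray(c,[max(cand,key=lambda t:t[0])[1]]))
print(tri([(o,d[0]) for o,d in obs]))
S=1/1.5625
def T(a,b): return tri([(lambda q:(q[0],q[1][0]))(ray("scene",[np.array(a)*S])),(lambda q:(q[0],q[1][0]))(ray("side",[np.array(b)*S]))])
print("cap",T((298,268),(391,230)),"orange lid",T((355,325),(371,292)))
print(r.state())
```

```text
scene [(np.int32(348), array([219.4397, 173.3879]), array([204, 167,  32,  14], dtype=int32))]
side [(np.int32(142), array([260.0141, 163.2254]), array([254, 155,  13,  19], dtype=int32))]
wrist [(np.int32(479), array([291.38  ,  10.9729]), array([281,   0,  24,  25], dtype=int32)), (np.int32(667), array([118.5247,  57.1184]), array([102,  39,  35,  36], dtype=int32))]
[0.6071 0.1689 0.1217]
cap [0.6169 0.2295 0.1317] orange lid [0.5447 0.1778 0.067 ]
{'time': 1.8, 'joints': array([-0.02  ,  0.3196,  1.5645, -0.    ,  1.2574, -0.02  ]), 'joint_velocities': array([ 0.0002, -0.0006, -0.0029,  0.0006, -0.0004,  0.0002]), 'tau': array([ -0.001 , -41.5413, -23.4419,  -0.0002,   0.0003,  -0.    ]), 'eef_pos': array([ 0.575 , -0.    ,  0.2314]), 'eef_rot': array([0.7071, 0.7071, 0.0001, 0.0001]), 'contact_force': array([-1.3735,  0.1554,  0.6782]), 'moment': array([-0.0181,  0.0184, -0.016 ]), 'grasp_force': 0.0, 'gripper_width': 0.08521598175012181}
```

View pics/w1.png

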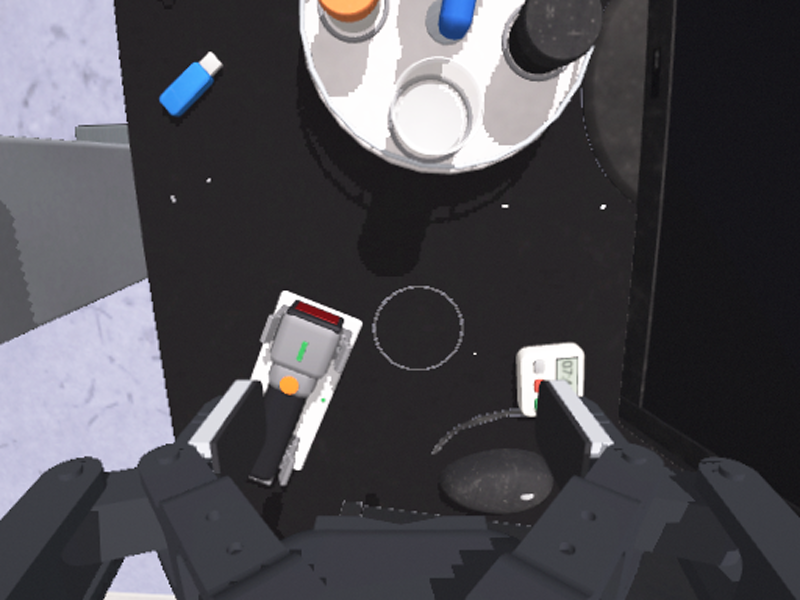

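The wrist picture shows the handle end at (455,15), the beaker at (430,115) and the scanner from (265,470) to (315,305), yawed about 70°. The timer is at (550,380). I'll move the wrist camera over the rack.

```bash
python3 -m crank '[[0.6,2,0,0],[0.6,2,0,0],[0.6,2,0,0],[0.6,2,0,0],[0.6,2,0,0]]'
python3 - <<'E'
from h import *
im=r.grab_frame("wrist"); cv2.imwrite("pics/w2.png",im); cv2.imwrite("pics/w2b.png",cv2.resize(im,(800,600),interpolation=cv2.INTER_CUBIC))
h=cv2.cvtColor(im,cv2.COLOR_BGR2HSV); m=cv2.inRange(h,(100,130,60),(125,255,255))
n,l,s,ce=cv2.connectedComponentsWithStats(m)
for i in range(1,n):
    if s[i,4]>100:
        c=np.argwhere(l==i)[:,::-1].astype(np.float32); R=cv2.minAreaRect(c); b=cv2.boxPoints(R)
        w=onz("wrist",np.vstack([b,[R[0]]]),.13); print(s[i,:],w[:,:2].tolist())
print(np.array(r.camera_params("wrist")["cam_to_world"]), r.state()["eef_pos"])
E
```

```text
time: 2.3
eef_pos: [0.6052, 0.1008, 0.2314]
eef_rot: [0.707, 0.707, 0.0, 0.0]
contact_force: [1.3, -0.3, 0.8]
gripper_width: 0.0854
grasp_force: 0.0
[ 245   70   29   77 1366] [[0.5954573035754769, 0.1469362628233145], [0.6055751603879209, 0.20482293816653743], [0.6199817918482952, 0.2026107694711289], [0.6107168315004998, 0.14443217768341937], [0.6080643156744322, 0.17548343419798249]]
[ 89 124  32  34 569] [[0.4630064181752274, 0.14507169158523361], [0.48664634253472877, 0.1647961807927705], [0.49634959811538537, 0.154215998316863], [0.47277911386463295, 0.13403364272982468], [0.4798703515648891, 0.14967099567349826]]
[[ 1.     -0.0019 -0.0026  0.6054]
 [ 0.0025  0.9606  0.2778  0.1744]
 [ 0.0019 -0.2778  0.9606  0.3734]
 [ 0.      0.      0.      1.    ]] [0.6061 0.1039 0.2312]
```

View pics/w2b.png

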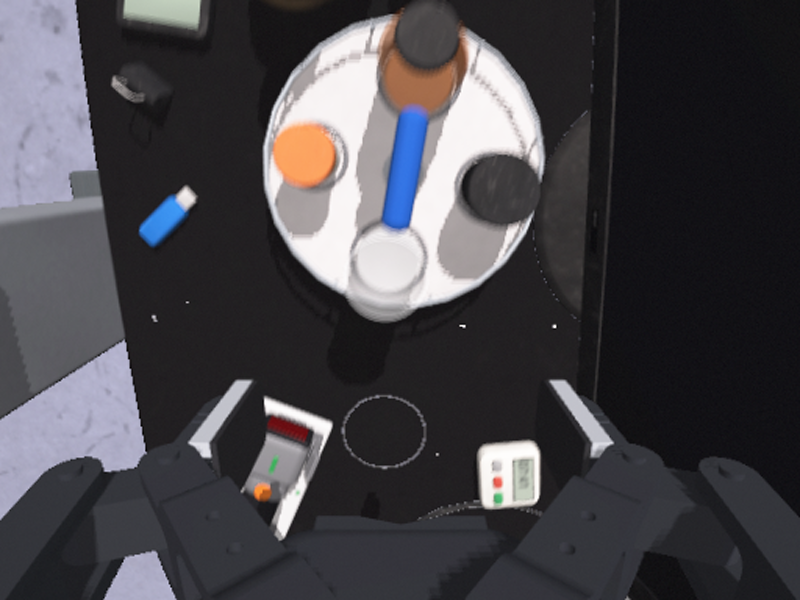

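The handle bar is at (405,168) in the wrist picture, with the amber bottle just beyond it at (425,60). The bar points about 80° in world. The arm was still settling for that frame, so I'll measure again at rest.

```bash
cat >> h.py <<'E'
def handle(cam="wrist"):
    im=r.grab_frame(cam); h=cv2.cvtColor(im,cv2.COLOR_BGR2HSV); m=cv2.inRange(h,(100,130,60),(125,255,255))
    n,l,s,ce=cv2.connectedComponentsWithStats(m); out=[]
    for i in range(1,n):
        if s[i,4]>100:
            R=cv2.minAreaRect(np.argwhere(l==i)[:,::-1].astype(np.float32)); b=cv2.boxPoints(R)
            w=onz(cam,np.vstack([b,[R[0]]]),.13)[:,:2]
            e=w[1]-w[0]; f=w[2]-w[1]; e=e if np.hypot(*e)>np.hypot(*f) else f
            print(s[i,4],"centre",w[4],"mean",w[:4].mean(0),"angle",np.degrees(np.arctan2(e[1],e[0]))%180,"len",np.hypot(*e))
    return im
E
python3 - <<'E'
from h import *
handle(); handle(); print(r.state()["eef_pos"])
E
```

```text
1410 centre [0.6054 0.1672] mean [0.6052 0.1663] angle 79.50145267187916 len 0.0614722985119189
526 centre [0.4782 0.1434] mean [0.478  0.1433] angle 39.97587226647489 len 0.029158721008805708
1418 centre [0.6058 0.1675] mean [0.6057 0.1666] angle 80.06030517380306 len 0.06124439019098084
525 centre [0.4779 0.1437] mean [0.4778 0.1436] angle 39.87853162442323 len 0.029091650813776248
[0.6051 0.1007 0.2311]
```

```bash
python3 -m crank '[[0.1,2.2,0,-0.09],[0,2.2,0,-0.085],[0,2.2,0,0],[0,0,-2,0],[0,0,-2,0]]' 5 30
python3 -m crank '[[0,0,-2.5,0],[0,0,-2.5,0],[0,0,-2.5,0],[0,0,-1.6,0],[0,0,0,0]]'
python3 -m crank '[[0,0,0,0],[0,0,0,0],[0,0,0,0],[0,0,0,0],[0,0,0,0]]' 0 30
python3 -m crank '[[0,0,0,0],[0,0,0,0],[0,0,0,0],[0,0,0,0],[0,0,0,0]]'
```

```text
time: 2.95
eef_pos: [0.6062, 0.1656, 0.1916]
eef_rot: [0.766, 0.643, 0.001, 0.001]
contact_force: [-0.4, 0.5, -1.2]
gripper_width: 0.0502
grasp_force: 0.0
time: 3.45
eef_pos: [0.6042, 0.1644, 0.0978]
eef_rot: [0.766, 0.642, -0.003, -0.001]
contact_force: [-0.2, 0.3, 0.8]
gripper_width: 0.05
grasp_force: 0.0
time: 3.95
eef_pos: [0.606, 0.166, 0.1019]
eef_rot: [0.766, 0.643, 0.0, 0.0]
contact_force: [-2.8, -1.4, 6.0]
gripper_width: 0.0155
grasp_force: 33.2
time: 4.45
eef_pos: [0.606, 0.166, 0.1019]
eef_rot: [0.766, 0.643, 0.0, 0.0]
contact_force: [-3.5, -0.3, 6.2]
gripper_width: 0.0157
grasp_force: 33.2
```

```bash
python3 -m crank '[[0,0,0,0.04],[0,0,0,0.08],[0,0,0,0.12],[0,0,0,0.12],[0,0,0,0.12]]'
python3 -m crank '[[0,0,0,0.12],[0,0,0,0.12],[0,0,0,0.12],[0,0,0,0.12],[0,0,0,0.12]]'
python3 -c "
from h import *
print(r.state()['joints'])"
```

```text
time: 4.95
eef_pos: [0.6073, 0.1661, 0.1019]
eef_rot: [0.589, 0.808, 0.001, 0.001]
contact_force: [0.8, -0.3, 4.3]
gripper_width: 0.0156
grasp_force: 32.9
time: 5.45
eef_pos: [0.6086, 0.167, 0.102]
eef_rot: [0.324, 0.946, 0.002, 0.003]
contact_force: [4.2, 2.9, 1.1]
gripper_width: 0.0154
grasp_force: 32.7
[ 0.2493  0.5037  1.6139  0.0007  1.0168 -0.6609]
```

```bash
python3 -m crank '[[0,0,0,0.12],[0,0,0,0.12],[0,0,0,0.12],[0,0,0,0.12],[0,0,0,0.12]]'
python3 -m crank '[[0,0,0,0.12],[0,0,0,0.12],[0,0,0,0.12],[0,0,0,0.12],[0,0,0,0.12]]'
python3 -m crank '[[0,0,0,0.12],[0,0,0,0.12],[0,0,0,0.12],[0,0,0,0.1],[0,0,0,0.05]]'
python3 -m crank '[[0,0,0,0],[0,0,0,0],[0,0,0,0],[0,0,0,0],[0,0,0,0]]'
python3 -c "
from h import *
print(r.state()['joints'])"
```

```text
time: 5.95
eef_pos: [0.6092, 0.1685, 0.1019]
eef_rot: [0.031, 1.0, 0.003, 0.004]
contact_force: [5.5, 8.2, 0.1]
gripper_width: 0.0154
grasp_force: 32.5
time: 6.45
eef_pos: [0.6089, 0.1701, 0.1019]
eef_rot: [-0.266, 0.964, 0.003, 0.005]
contact_force: [3.9, 12.7, -0.3]
gripper_width: 0.0155
grasp_force: 32.4
time: 6.95
eef_pos: [0.6079, 0.1711, 0.1019]
eef_rot: [-0.499, 0.866, 0.003, 0.005]
contact_force: [2.0, 14.4, 0.8]
gripper_width: 0.0151
grasp_force: 32.5
time: 7.45
eef_pos: [0.6079, 0.171, 0.1019]
eef_rot: [-0.498, 0.867, 0.002, 0.005]
contact_force: [0.7, 14.1, 1.1]
gripper_width: 0.0158
grasp_force: 32.5
[ 0.2524  0.5039  1.6136  0.0085  1.0164 -2.366 ]
```

```bash
python3 -m crank '[[0.1,0.3,0,0],[0,0,0,0],[0,0,0,0],[0,0,0,0],[0,0,0,0]]'
python3 -m crank '[[0,0,0,0],[0,0,0,0],[0,0,0,0],[0,0,0,0],[0,0,1,0]]' 5
python3 -m crank '[[0,0,3,0],[0,0,3,0],[0,0,3,0],[-1,-1,2,-0.14],[-1.5,-3,0,-0.14]]'
python3 -m crank '[[-2.5,-3.5,0,-0.14],[-2.5,-3.5,0,-0.14],[-2.5,-3.5,0,-0.14],[-2,-3,0,-0.14],[0,0,0,-0.14]]'
python3 - <<'E'
from h import *
im=r.grab_frame("wrist"); im2=r.grab_frame("scene")
cv2.imwrite("pics/m.png",np.hstack([cv2.resize(im,(400,300)),cv2.resize(im2[110:300,150:403],(400,300))]))
print(r.state()["eef_pos"],r.state()["joints"])
E
```

```text
time: 7.95
eef_pos: [0.6078, 0.171, 0.1019]
eef_rot: [-0.498, 0.867, 0.001, 0.002]
contact_force: [-1.0, 5.7, 4.9]
gripper_width: 0.0154
grasp_force: 33.1
time: 8.45
eef_pos: [0.606, 0.1685, 0.1091]
eef_rot: [-0.499, 0.867, 0.0, -0.002]
contact_force: [-0.0, -0.7, -0.1]
gripper_width: 0.0501
grasp_force: 0.0
time: 8.95
eef_pos: [0.5843, 0.1306, 0.2246]
eef_rot: [-0.371, 0.928, -0.0, 0.004]
contact_force: [0.1, -0.3, -0.4]
gripper_width: 0.0504
grasp_force: 0.0
time: 9.45
eef_pos: [0.4844, -0.0089, 0.2213]
eef_rot: [-0.027, 1.0, -0.001, -0.0]
contact_force: [0.9, 0.9, -0.8]
gripper_width: 0.0497
grasp_force: 0.0
[ 0.4868 -0.0069  0.2214] [-0.0378  0.1872  1.7742  0.0001  1.1785 -1.6713]
```

View pics/m.png

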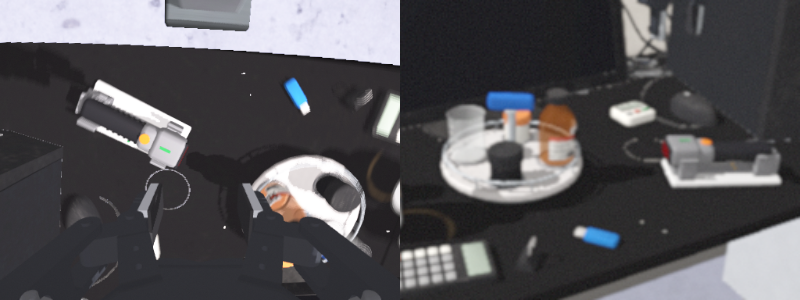

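The left half, the wrist view, shows the scanner from (85,105) to (180,150) and the bottle to its right. The right half, the scene view, shows the white label facing the robot's right at (561,150). Next I'll turn the wrist back and measure the scanner from two places.

```bash
python3 -m crank '[[0,0,0,-0.14],[0,0,0,-0.14],[0,0,0,-0.14],[0,0,0,-0.14],[0,0,0,-0.14]]'
python3 -m crank '[[0,-0.5,0,-0.14],[0,-0.5,0,-0.14],[0,-0.5,0,-0.14],[0,-0.5,0,-0.14],[0,-0.5,0,-0.14]]'
python3 -m crank '[[-0.5,-0.5,0,-0.14],[-0.5,-0.5,0,-0.14],[-0.5,-0.5,0,-0.14],[0,-0.5,0,-0.14],[0,0,0,0]]'
cat > seg.py <<'E'
from h import *
import pickle,sys
k=sys.argv[1]
print(r.state()["eef_pos"])
P=r.camera_params("wrist"); im=r.grab_frame("wrist"); cv2.imwrite(f"pics/{k}.png",im)
ms={n:[(d["score"],d["mask"]) for d in r.silhouettes(n,"wrist")] for n in ["scanner","scanner_cradle","scan_window","barcode"]}
pickle.dump((P,im,ms),open(f"{k}.pkl","wb"))
for n,l in ms.items():
    for s,m in l[:2]:
        ys,xs=np.nonzero(m); R=cv2.minAreaRect(np.c_[xs,ys].astype(np.float32)); print(n,round(s,2),m.sum(),R)
        print(onz("wrist",cv2.boxPoints(R),.057 if n=="scanner" else .008,P)[:,:2].tolist())
E
sleep 0; python3 -m crank '[[0,0,0,0],[0,0,0,0],[0,0,0,0],[0,0,0,0],[0,0,0,0]]'
python3 seg.py A
python3 -m crank '[[-0.2,-2,0,0],[-0.2,-2,0,0],[-0.2,-1.5,0,0],[0,0,0,0],[0,0,0,0]]'
python3 seg.py B
python3 -c "
from h import *
cv2.imwrite('pics/ab.png',np.hstack([cv2.imread('pics/A.png')[:,56:456],cv2.imread('pics/B.png')[:,56:456]]))"
```

```text
time: 10.05
eef_pos: [0.4876, -0.0054, 0.2207]
eef_rot: [0.313, 0.95, 0.0, 0.0]
contact_force: [0.3, 0.4, 0.8]
gripper_width: 0.0498
grasp_force: 0.0
time: 10.55
eef_pos: [0.4877, -0.0306, 0.2207]
eef_rot: [0.62, 0.785, 0.0, 0.0]
contact_force: [-0.0, -0.9, 0.6]
gripper_width: 0.0502
grasp_force: 0.0
time: 11.05
eef_pos: [0.4726, -0.0509, 0.2207]
eef_rot: [0.811, 0.585, 0.0, 0.0]
contact_force: [0.4, 0.9, -0.1]
gripper_width: 0.0499
grasp_force: 0.0
time: 11.55
eef_pos: [0.4721, -0.0509, 0.2203]
eef_rot: [0.812, 0.584, 0.0, 0.0]
contact_force: [0.4, -0.9, -0.7]
gripper_width: 0.0504
grasp_force: 0.0
[ 0.4721 -0.0509  0.2203]
scanner_cradle 0.32 3051 ((311.5, 15.5), (31.0, 135.0), 90.0)
[[0.5185359812811627, 0.12821385617133044], [0.6579248688234733, 0.08400074586466728], [0.650299470242848, 0.05331506645636841], [0.5084080279866999, 0.0987735456387242]]
scan_window 0.71 4170 ((282.4834899902344, 210.86288452148438), (42.637794494628906, 131.54600524902344), 2.602562189102173)
[[0.4279407999568878, -0.19196450854987201], [0.49073935502295346, -0.02580405840644135], [0.5383166109268244
[... 682 characters left out ...]
43], [0.5318971514852667, -0.039884469220421145], [0.48064620193400853, -0.1823431595561991]]
scanner_cradle 0.97 2890 ((269.1758728027344, 170.88967895507812), (63.44675064086914, 136.44375610351562), 4.763641834259033)
[[0.4077456388701619, -0.18035799078291984], [0.47767678977637745, -0.025259110399235632], [0.5449711668120711, -0.05393650436643643], [0.48369603231200975, -0.21396732290485926]]
scan_window 0.98 4648 ((269.2213439941406, 165.43443298339844), (44.0692024230957, 140.73025512695312), 6.115502834320068)
[[0.41903809752994003, -0.17939588690062203], [0.4927947315691775, -0.02205308402596528], [0.538823055856492, -0.04286463270144945], [0.4709867286428154, -0.20395985943315048]]
```

View pics/ab.png

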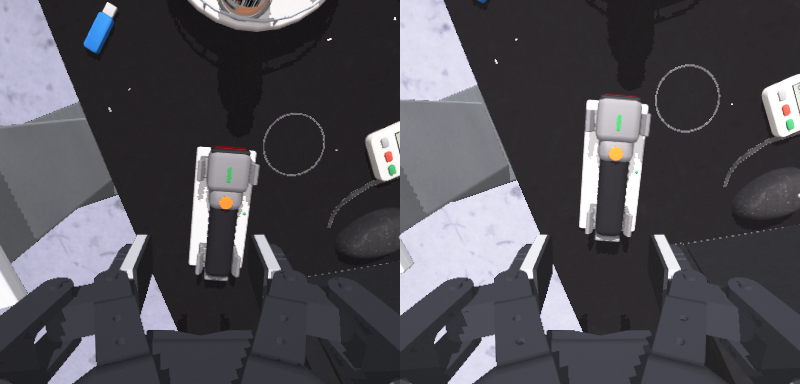

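Run:
```python
from h import *
import pickle
q={}
for k in "AB":
    P,im,ms=pickle.load(open(k+".pkl","rb")); h=cv2.cvtColor(im,cv2.COLOR_BGR2HSV)
    roi=np.zeros(im.shape[:2],np.uint8)
    if k=="A": roi[140:285,235:320]=255
    else: roi[85:250,225:315]=255
    o=cv2.inRange(h,(8,180,150),(22,255,255))&roi
    ys,xs=np.nonzero(o); c=[xs.mean(),ys.mean()]; q[k]=(lambda t:(t[0],t[1][0]))(ray("wrist",[c],P)); print(k,"orange",c,len(xs))
    red=(cv2.inRange(h,(0,120,50),(6,255,255))|cv2.inRange(h,(172,120,50),(180,255,255)))&roi; ys,xs=np.nonzero(red); print("red",len(xs), xs.mean(),ys.mean(), onz("wrist",[[xs.mean(),ys.mean()]],.041,P))
    w=cv2.inRange(h,(0,0,215),(180,30,255))&roi
    n,l,s,ce=cv2.connectedComponentsWithStats(w); pts=np.argwhere(np.isin(l,[i for i in range(1,n) if s[i,4]>25]))[:,::-1]
    X=onz("wrist",pts,.008,P)[:,:2]; R=cv2.minAreaRect((X*1000).astype(np.float32)); print("base",R, len(pts))
print("orange3d",tri(list(q.values())))
P,im,ms=pickle.load(open("B.pkl","rb"))
cv2.imwrite("pics/Bc.png",cv2.resize(im[80:256,200:340],None,fx=3.4,fy=3.4,interpolation=cv2.INTER_CUBIC))
```

```text
A orange [np.float64(281.4621848739496), np.float64(202.63025210084032)] 119
red 95 286.17894736842106 147.42105263157896 [[ 0.5126 -0.0327  0.041 ]]
base ((489.6099548339844, -111.80171966552734), (156.58778381347656, 97.25408172607422), 70.8780288696289) 1666
B orange [np.float64(271.6511627906977), np.float64(156.69767441860466)] 43
red 42 276.45238095238096 94.78571428571429 [[ 0.5131 -0.0323  0.041 ]]
base ((492.07025146484375, -124.27494812011719), (178.26028442382812, 105.32972717285156), 67.09761810302734) 2468
orange3d [ 0.4888 -0.0936  0.0335]
```

View pics/Bc.png

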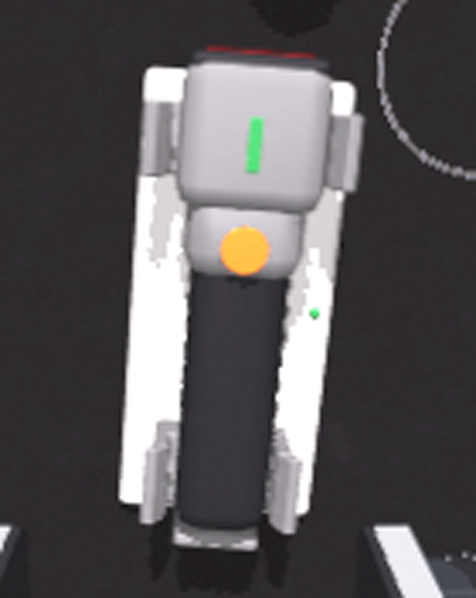

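The crop shows the base corners at about (144,66), (356,82), (120,504) and (306,518). The orange button is at (245,251), the head front at (262,58) and the tail at (229,524).

Run:
```python
from h import *
import pickle
PA=pickle.load(open("A.pkl","rb"))[0]; PB=pickle.load(open("B.pkl","rb"))[0]
f=lambda *p: np.array(p,float)/3.4+[200,80]-.35
fr=lambda P,p:(lambda t:(t[0],t[1][0]))(ray("wrist",[p],P))
print("orange", tri([fr(PA,[281.46,202.63]),fr(PB,f(245,251)[:])]))
c=onz("wrist",f((144,66),(356,82),(306,518),(120,504)),.008,PB)[:,:2]; print(c,"centre",c.mean(0))
ax=(c[0]+c[1]-c[2]-c[3])/2; print("len",np.hypot(*ax),"wid",np.hypot(*(c[1]-c[0])),"ang",np.degrees(np.arctan2(ax[1],ax[0])), [np.degrees(np.arctan2(*(v[::-1]))) for v in (c[0]-c[3],c[1]-c[2])])
# scanner edges
g=onz("wrist",f((187,290),(182,515),(283,290),(268,515)),.045,PB)[:,:2]
h=onz("wrist",f((188,90),(182,195),(330,90),(325,195)),.052,PB)[:,:2]
print("grip mid",(g[0]+g[2])/2,(g[1]+g[3])/2,"w",np.hypot(*(g[0]-g[2])))
print("head mid",(h[0]+h[2])/2,(h[1]+h[3])/2,"w",np.hypot(*(h[0]-h[2])))
t=(h[0]+h[2]-g[1]-g[3])/2; print("scanner ang",np.degrees(np.arctan2(t[1],t[0])))
fr_=onz("wrist",f((262,54)),.041,PB); print("window",fr_); a=np.radians(67.5); print("origin from window", fr_[0,:2]-.085*np.array([np.cos(a),np.sin(a)]))
```

```text
orange [ 0.4895 -0.0871  0.0531]
[[ 0.4768 -0.0235]
 [ 0.5432 -0.0513]
 [ 0.4808 -0.1987]
 [ 0.4155 -0.1706]] centre [ 0.4791 -0.111 ]
len 0.1596965852782376 wid 0.07198772875538458 ang 67.20594989511675 [np.float64(67.37032896356004), np.float64(67.04240753479291)]
grip mid [ 0.4828 -0.0992] [ 0.4557 -0.1721] w 0.030678539144613944
head mid [ 0.5084 -0.0428] [ 0.4974 -0.0718] w 0.04223401703098049
scanner ang 67.82553245587589
window [[ 0.5132 -0.0331  0.041 ]]
origin from window [ 0.4806 -0.1116]
```

```bash
python3 -m crank '[[0.7,-0.25,-3,-0.04],[0.7,-0.25,-3,-0.03],[0,0,-3,0],[0,0,-3,0],[0,0,-1,0]]' 6 40
python3 -m crank '[[0,0,0,0],[0,0,-2,0],[0,0,-2,0],[0,0,-2,0],[0,0,-1,0]]'
python3 -m crank '[[0,0,-0.2,0],[0,0,0,0],[0,0,0,0],[0,0,0,0],[0,0,0,0]]'
python3 - <<'E'
from h import *
im=r.grab_frame("wrist"); im2=r.grab_frame("side"); cv2.imwrite("pics/g.png",np.hstack([im,cv2.resize(im2[230:340,230:376],(512,384))])[:,:1024][:, 200:1000])
E
```

```text
time: 13.05
eef_pos: [0.4782, -0.1101, 0.0878]
eef_rot: [0.832, 0.555, -0.002, -0.002]
contact_force: [0.0, 0.0, 0.4]
gripper_width: 0.06
grasp_force: 0.0
time: 13.55
eef_pos: [0.4807, -0.1111, 0.0206]
eef_rot: [0.832, 0.555, 0.0, 0.001]
contact_force: [0.1, 0.1, -0.1]
gripper_width: 0.0599
grasp_force: 0.0
time: 14.05
eef_pos: [0.4804, -0.1111, 0.0189]
eef_rot: [0.832, 0.555, 0.0, 0.001]
contact_force: [0.3, -0.1, 0.4]
gripper_width: 0.06
grasp_force: 0.0
```

View pics/g.png

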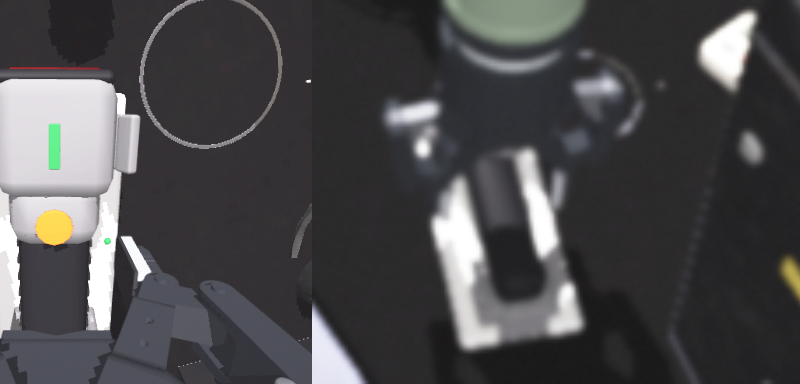

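The scanner lies straight along the tool axis, with its button at (254,228) in the full picture, so it is centred. Closing the gripper now.

```bash
python3 -m crank '[[0,0,0,0],[0,0,0,0],[0,0,0,0],[0,0,0,0],[0,0,0,0]]' 2 40
python3 -m crank '[[0,0,0,0],[0,0,0,0],[0,0,0.5,0],[0,0,1,0],[0,0,1,0]]'
python3 -m crank '[[0,0,1,0],[0,0,0.5,0],[0,0,0,0],[0,0,0,0],[0,0,0,0]]'
```

```text
time: 14.65
eef_pos: [0.4801, -0.111, 0.0185]
eef_rot: [0.832, 0.555, 0.0, 0.0]
contact_force: [0.2, -0.1, 3.9]
gripper_width: 0.0313
grasp_force: 41.3
time: 15.15
eef_pos: [0.4798, -0.1109, 0.0438]
eef_rot: [0.832, 0.555, -0.0, -0.0]
contact_force: [0.4, -0.4, -2.0]
gripper_width: 0.0312
grasp_force: 40.7
time: 15.65
eef_pos: [0.4797, -0.1109, 0.058]
eef_rot: [0.832, 0.555, -0.0, -0.0]
contact_force: [0.1, -0.0, -2.3]
gripper_width: 0.0316
grasp_force: 40.7
```

Run:
```python
from h import *
ims=[]
obs=[];hb=[]
for c,box in [("scene",(195,150,260,210)),("side",(230,130,300,200))]:
    im=r.grab_frame(c); h=cv2.cvtColor(im,cv2.COLOR_BGR2HSV); m=cv2.inRange(h,(100,130,60),(125,255,255))
    n,l,s,ce=cv2.connectedComponentsWithStats(m)
    cand=[(s[i,4],ce[i],i) for i in range(1,n) if box[0]<ce[i][0]<box[2] and box[1]<ce[i][1]<box[3] and s[i,4]>30]; cand.sort(key=lambda t:-t[0])
    print(c,[(a,b) for a,b,_ in cand])
    if cand: o,d=ray(c,[cand[0][1]]); hb.append((o,d[0]))
    a=np.radians(-120.3); C=np.array([.607,.169])
    b=np.array([*(C+.091*np.array([np.cos(a),np.sin(a)])),.075]); p=proj(c,[b])[0]; print("pred barcode px",p)
    u,v=np.round(p).astype(int); x0,y0=u-40,v-45
    cr=cv2.resize(im[y0:y0+90,x0:x0+80],None,fx=5,fy=5,interpolation=cv2.INTER_CUBIC); print("crop origin",x0,y0); ims.append(cr)
if len(hb)==2: print("handle",tri(hb))
cv2.imwrite("pics/bc.png",np.hstack(ims))
for c in ["scene","side"]: print([(d["location"],d["score"]) for d in r.recognise("barcode",c)])
```

```text
scene [(np.int32(346), array([218.8237, 173.1561]))]
pred barcode px [260.0214 193.5562]
crop origin 220 149
side []
pred barcode px [261.6373 202.4366]
crop origin 222 157
[([0.5652, 0.1771, 0.0508], 0.83)]
[([0.5477, 0.1558, 0.0407], 0.71), ([0.5486, 0.1495, 0.0423], 0.69)]
```

View pics/bc.png

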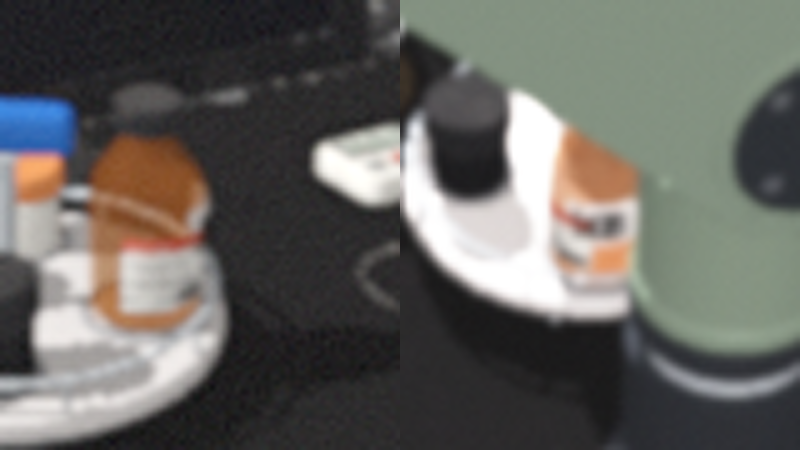

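The label with its dark bars is at crop (598,225) in the side view and (198,215) in the scene view, which matches the prediction. Moving to the scan pose.

```bash
python3 -m crank '[[0,0.8,0,-0.03],[0.1,1.6,0,-0.04],[0.1,1.9,-0.2,-0.04],[0.1,1.6,-0.2,-0.024],[0,0.75,-0.15,0]]'
python3 -m crank '[[0,0,0,0],[0,0,0,0],[0,0,0,0],[0,0,0,0],[0,0,0,0]]'
python3 - <<'E'
from h import *
im=r.grab_frame("wrist"); P=r.camera_params("wrist"); C=np.array([.6065,.168]); a=np.radians(-120.3); u=np.array([np.cos(a),np.sin(a)])
t=np.array([-u[1],u[0]])
for rr,z in [(.091,.075),(.064,.135),(.091,.088),(.091,.062)]: print(rr,z,proj("wrist",[[*(C+rr*u),z]],P)[0])
print("handle",proj("wrist",[[*C,.13]],P)[0],"window",proj("wrist",[[*(C+.161*u),.075]],P)[0])
s=cv2.resize(r.grab_frame("side")[150:330,190:350],(533,600))
cv2.imwrite("pics/scan.png",cv2.resize(im,(800,600)))
print(r.state()["eef_pos"],r.state()["time"])
E
```

```text
time: 16.35
eef_pos: [0.4829, -0.0435, 0.0526]
eef_rot: [0.867, 0.498, -0.0, -0.0]
contact_force: [1.0, 0.6, -2.0]
gripper_width: 0.0312
grasp_force: 40.7
time: 16.85
eef_pos: [0.483, -0.0449, 0.0529]
eef_rot: [0.868, 0.497, 0.0, 0.0]
contact_force: [-0.5, -0.5, -1.7]
gripper_width: 0.0316
grasp_force: 40.7
0.091 0.075 [ 253.9784 -139.7167]
0.064 0.135 [258.6939 713.9248]
0.091 0.088 [ 253.7696 -169.7488]
0.091 0.062 [ 254.1511 -114.7388]
handle [  416.8602 47686.5719] window [254.1593  69.8138]
[ 0.483  -0.0448  0.0529] 16.95
```

View pics/scan.png

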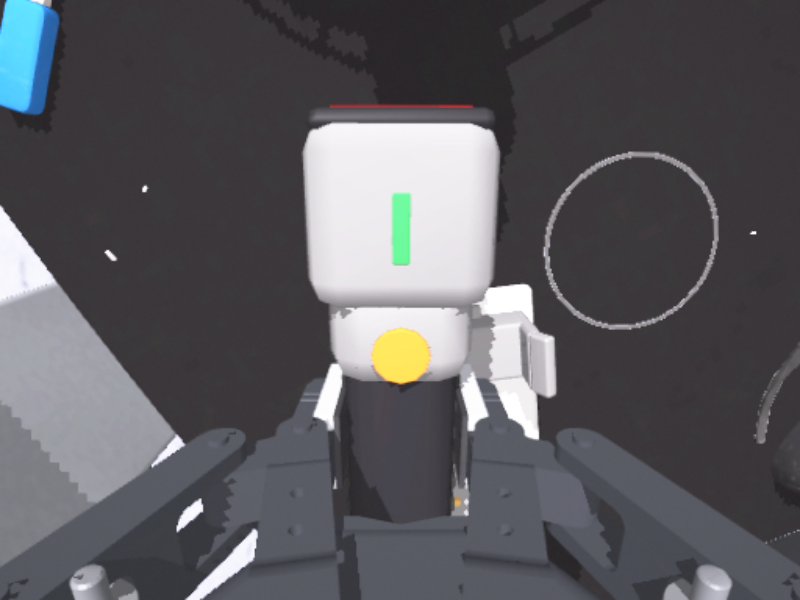

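The scanner sits straight and centred in the fingers, with its window at (400,106), close to the predicted (397,109). I'll check the bar positions in frame A by numbers only, with no more viewing.

Run:
```python
from h import *
import pickle
P,im,ms=pickle.load(open("A.pkl","rb"))
C=np.array([.6065,.168]); a=np.radians(-120.3)
B=C+.064*np.array([np.cos(a),np.sin(a)])
for z in (.088,.062,.04):
    print(z,[proj("wrist",[[*(B+.027*np.array([np.cos(a+k),np.sin(a+k)])),z]],P)[0].round(1).tolist() for k in (-.63,0,.63)])
print("bottle foot sides z.03", [proj("wrist",[[*(B+.026*np.array([np.cos(a+k),np.sin(a+k)])),.03]],P)[0].round(1).tolist() for k in (-1.5,0,1.5)])
g=cv2.cvtColor(im,cv2.COLOR_BGR2GRAY)
for y in (1,4,8,12,15,18): print(y,g[y,270:330:1].tolist())
print("handle scene",proj("scene",[[*C,.119]]))
```

```text
0.088 [[286.2, -13.7], [303.5, -2.6], [323.4, -4.7]]
0.062 [[283.4, -2.6], [299.1, 7.5], [317.3, 5.6]]
0.04 [[281.4, 5.4], [296.0, 14.7], [312.8, 12.9]]
bottle foot sides z.03 [[275.1, -14.6], [294.9, 16.6], [325.3, -2.5]]
1 [251, 251, 251, 189, 129, 105, 98, 127, 156, 121, 97, 57, 51, 87, 126, 134, 134, 134, 134, 134, 132, 93, 95, 110, 60, 64, 45, 10, 122, 136, 137, 57, 99, 30, 8, 101, 18, 7, 21, 68, 57, 121, 77, 38, 65, 76, 114, 137, 137, 137, 127, 115, 116, 113, 94, 95, 147, 143, 230, 246]
4 [251, 251, 251, 251, 166, 87, 96, 104, 120, 152, 138, 123, 113, 87, 62, 67, 90, 120, 134, 134, 133, 134, 132, 116, 103, 69, 61, 121, 138, 104, 75, 89, 39, 62, 93, 23, 5, 51, 43, 93, 122, 18, 58, 72, 99, 134, 136, 137, 132, 117, 116, 118, 107, 97, 100, 94, 149, 240, 248, 248]
8 [230, 245, 246, 248, 250, 181, 173, 79, 92, 105, 101, 134, 170, 142, 123, 122, 116, 97, 65, 63, 82, 109, 121, 121, 127, 127, 128, 127, 127, 127, 127, 129, 129, 130, 129, 129, 129, 127, 129, 126, 127, 126, 127, 123, 121, 116, 118, 119, 119, 112, 104, 100, 99, 96, 129, 161, 236, 248, 248, 248]
12 [252, 251, 242, 206, 131, 
[... 212 characters left out ...]
0, 101, 92, 102, 148, 171, 170, 170, 171, 205, 242, 249, 249]
15 [246, 251, 251, 251, 191, 178, 178, 178, 177, 177, 166, 149, 136, 123, 126, 134, 141, 150, 150, 148, 150, 151, 157, 152, 140, 136, 134, 130, 126, 126, 127, 127, 125, 127, 126, 128, 131, 143, 143, 161, 128, 99, 97, 103, 100, 92, 91, 132, 170, 171, 171, 171, 171, 171, 172, 220, 244, 247, 249, 248]
18 [140, 161, 186, 208, 225, 172, 170, 176, 180, 179, 178, 177, 178, 177, 176, 175, 167, 151, 124, 101, 104, 116, 127, 136, 145, 148, 147, 146, 145, 149, 150, 150, 151, 151, 152, 145, 141, 142, 137, 130, 125, 116, 112, 118, 134, 165, 166, 167, 167, 168, 169, 169, 169, 159, 144, 165, 170, 145, 145, 146]
handle scene [[219.4661 173.8959]]
```

```bash
python3 -m crank '[[0.1,-0.1,0,0],[0.1,0,0,0],[0,0,0,0],[0,0,0,0],[0,0,0,0]]'
python3 -m crank '[[0,0,0,0],[0,0,0,0],[0,0,0,0],[0,0,0,0],[0,0,0,0]]'
python3 -m crank '[[0,0,0,0],[0,0,0,0],[0,0,0,0],[0,0,0,0],[0,0,0,0]]'
python3 -m crank '[[0,0,0,0],[0,0,0,0],[0,0,0,0],[0,0,0,0],[0,0,0,0]]'
python3 - <<'E'
from h import *
# pitch/height check: scanner underside/window in scene: red window centroid
im=r.grab_frame("scene"); h=cv2.cvtColor(im,cv2.COLOR_BGR2HSV)
p=proj("scene",[[.5265,.028,.075]])[0]; print("pred",p)
u,v=p.astype(int); m=(cv2.inRange(h,(0,110,40),(7,255,255))|cv2.inRange(h,(170,110,40),(180,255,255)))[v-25:v+25,u-25:u+25]
ys,xs=np.nonzero(m); print(len(xs),xs.mean()+u-25,ys.mean()+v-25,xs.min()+u-25,xs.max()+u-25,ys.min()+v-25,ys.max()+v-25)
lab=[proj("scene",[[*(np.array([.6065,.168])+q*np.array([-.5045,-.8634])),z]])[0] for q,z in ((.091,.088),(.091,.062))]; print("label pred",lab)
us,vs=np.round(np.mean(lab,0)).astype(int); print(im[vs-12:vs+14:2,us-10:us+8,0])
E
```

```text
time: 17.45
eef_pos: [0.485, -0.0455, 0.0528]
eef_rot: [0.867, 0.498, 0.0, 0.0]
contact_force: [0.3, 0.1, -1.9]
gripper_width: 0.0312
grasp_force: 40.7
time: 17.95
eef_pos: [0.485, -0.0455, 0.0528]
eef_rot: [0.867, 0.498, -0.0, 0.0]
contact_force: [0.4, 0.9, -2.0]
gripper_width: 0.0314
grasp_force: 40.7
time: 18.45
eef_pos: [0.485, -0.0455, 0.0528]
eef_rot: [0.867, 0.498, -0.0, 0.0]
contact_force: [-0.2, -0.1, -1.7]
gripper_width: 0.0314
grasp_force: 40.7
time: 18.95
eef_pos: [0.485, -0.0455, 0.0529]
eef_rot: [0.867, 0.498, 0.0, 0.0]
contact_force: [0.3, -0.2, -1.4]
gripper_width: 0.0315
grasp_force: 40.7
pred [292.0982 194.4838]
20 292.2 194.25 291 293 190 199
label pred [array([260.682 , 188.2948]), array([260.3655, 198.7586])]
[[ 44  45  42  39  38  42  38  37  37  44  37  50  47  46  45  46  42  44]
 [ 44  43  45  41  40  41  41  41  43  49  42  41  45  46  43  46  47  50]
 [ 40  39  44  43  40  41  41  56  74  67  57  47  45  42  43  42  43  43]
 [ 39  41  44  40  41  44  42  64  87  93  82  58  46  39  44  47  45  44]
 [ 62  48  44  37  34  39  62  97 126 132 109  72  45  41  45  43  44  39]
 [ 94  92  82  68  53  59 104 144 150 123  83  50  42  43  45  40  44  43]
 [ 47  64  82  92  93  93 113 138 131  92  39  36  41  41  44  44  44  43]
 [ 56  47  47  52  66  72  78  77  63  50  39  40  44  46  47  43  42  45]
 [ 98  99  97  92  91 104 118 120 108  92  78  56  48  42  46  39  41  43]
 [172 173 174 170 169 167 174 172 164 149 130 105  67  42  40  49  41  47]
 [174 171 173 174 172 168 170 172 166 145 130 119  93  59  44  43  43  43]
 [178 172 172 171 170 161 154 152 148 146 142 136 116  74  45  43  44  42]
 [173 165 168 165 154 140 117 105 110 127 143 144 126  82  46  28  34  34]]
```

The window agrees with the prediction. Near the label there is a second white patch with a red stripe, so I'll sort out by colours which patch carries the bars.

```bash
cat > cm.py <<'E'
from h import *
def cmap(im,x0,x1,y0,y1):
    h=cv2.cvtColor(im,cv2.COLOR_BGR2HSV)
    for y in range(y0,y1):
        s=""
        for x in range(x0,x1):
            H,S,V=map(int,h[y,x])
            s+= ("#" if V<60 else "W" if S<60 and V>150 else "w" if S<80 else "r" if (H<6 or H>170) else "o" if H<10 else "O" if H<16 else "y" if H<30 else "." )
        print(y,s)
E
python3 - <<'E'
from cm import *
import pickle
P,im,ms=pickle.load(open("A.pkl","rb")); print("A 265.."); cmap(im,265,335,0,24)
for y in (2,5,8,12): print(y,im[y,284:322:3].tolist())
sc=r.grab_frame("scene"); sd=r.grab_frame("side"); cv2.imwrite("pics/sc9.png",sc); cv2.imwrite("pics/sd9.png",sd)
print("scene 232"); cmap(sc,232,270,165,218)
print("side 240"); cmap(sd,240,290,175,222)
E
```

```text
A 265..
0 WWWWWWWWwwwwWwww#wwwwwwwwwwrrrr##wwwww###w##wwww##wwwwwwoowwwWwWWWWWWW
1 WWWWWWWWWwwwwWww##wwwwwwwwwwwrrr#wwwww##w###wwww#wwwwwwwowwwwwwWWWWWWW
2 WWWWWWWWWwwwwWwww#wwwwwwwwwwwww##wwwww##w####ww##wwwwwwOowwwwwWWWWWWWW
3 WWWWWWWWWwwwwWWwwwwwwwwwwwwwwww#wwwww##w###w#ww#wwwwwwwowwwwwwWWWWWWWW
4 WWWWWWWWWWwwwwWWwwwwwwwwwwwwwwwwwwwww#ww####ww##wwwwwwOwwwwwwWWWWWWWWW
5 WWWWWWWWWWwwwwwWWwwwwwwwwwwwwwwwwwwww#w###w#ww#wwwwwOOwwwwwwwWWWWWWWWW
6 wWWWWWWWWWWwwwwWWwwww##wwwwwwoowwwwwwww##wwwwwwwwWOOowwwwwwwwWWWWWWWWW
7 WWWWWWWWWWWwwwwwWWwwww##wwwwwOOOOowwwwwwwwwwWwwOOOOOwwwwwwwwWWWWWWWWWW
8 WWwwWWWWWWWWwwwwwWWwwwwwwwwwoOOOOOOOOOOOOOOOOOOOOOOwwwwwwwwwWWWWWWWWWW
9 WWWWwWWWWWWWwwwwwwWWwwwwwwwwOOOOOOOOOOOOOOOOOOOOOOwwwwwwwwwWWWWWWWWWWW
10 WWWWWwwWWWWWWwwwwwwWWwwwwwwwOOOOOOOOOOOOOOOOOOOowwwwwwwwwwWWWWWWWWWWWW
11 WWWWWWWWwWWwWWWWwwwwWWwwwwwwOOOOOOOOOOOOOOOOOOowwwwwwwwwwWWWWWWWWWWWWW
12 WWWWWWWWWwwwwwWWWWwwwWWWwwwwwoOOOOOOOOOOOOOowwwwwWwwwwwwWWWWWWWWWWWWWW
13 WWWWWWWWWWWwwwwwwWWWWWWWWwwwwwwwwwOOOOOOwwwwwwwWwwwwwwwwWWWWWWWWWWWWWW
14 WWWWWWWWWWWWWWwwwwwWWWWWWWWwwwwwwwwwwwwwwwwwwWWwwwwwwwWWWWWWWWW
[... 5695 characters left out ...]
Wwwwwwwwwwwwwwwwww####wwwwwwwwwwwwww#www
210 WWWWWWWWWWWww##wwwwWWwwwwwwwwwwwwwwwwwwwwwwww##www
211 WWWWWWWWWWWw####wwwwWWWWWwwwwwwwwwwWWWWwwwww######
212 WWWWWWWWWWWw#####wwwwwWWWWWWWWWWWWWWWWwwwww#######
213 WWWWWWWWWWWw######wwwwwwwwWWWWWWWWWwwwwww#########
214 WWWWWWWWWWWw#########wwwwwwwwwwwwwwwwww###########
215 WWWWWWWWWWWw############wwwwwwwwwwwww#############
216 wWWWWWWWWWWw################wwww##################
217 wwwWWWWWWWww######################################
218 ##wwwwwWWWww######################################
219 #####wwwwww#######################################
220 ##################################################
221 ##################################################
```

Frame A shows the white label with its dark bars centred near column 303, within about 3 mm of the prediction. Amber glass lies below it, so the red-striped product label is a separate one. The aim was right and has been held for over 1.5 s, so I'm returning the scanner to its cradle.

```bash
python3 -m crank '[[0,-0.8,0.3,0.024],[-0.1,-1.6,0.2,0.04],[-0.2,-1.9,0,0.04],[-0.2,-1.6,0,0.03],[0,-0.65,0,0]]'
python3 -m crank '[[0,0,0,0],[0,0,0,0],[0,0,0,0],[0,0,0,0],[0,0,0,0]]'
```

```text
time: 19.6
eef_pos: [0.4798, -0.112, 0.0578]
eef_rot: [0.832, 0.554, -0.0, 0.0]
contact_force: [-0.2, 0.5, -1.6]
gripper_width: 0.0315
grasp_force: 40.7
time: 20.1
eef_pos: [0.48, -0.1106, 0.0578]
eef_rot: [0.832, 0.555, -0.0, -0.0]
contact_force: [0.3, 0.8, -2.1]
gripper_width: 0.0312
grasp_force: 40.7
```

```bash
python3 -m crank '[[0,0,-0.8,0],[0,0,-1,0],[0,0,-0.9,0],[0,0,-0.6,0],[0,0,-0.3,0]]'
python3 -m crank '[[0,0,-0.2,0],[0,0,-0.1,0],[0,0,0,0],[0,0,0,0],[0,0,0,0]]'
```

```text
time: 20.6
eef_pos: [0.4794, -0.1109, 0.0207]
eef_rot: [0.832, 0.555, -0.001, -0.001]
contact_force: [-0.1, 0.0, -1.0]
gripper_width: 0.0313
grasp_force: 40.7
time: 21.1
eef_pos: [0.4802, -0.111, 0.0191]
eef_rot: [0.832, 0.555, 0.0, 0.0]
contact_force: [0.1, -0.2, -2.2]
gripper_width: 0.0318
grasp_force: 40.7
```

```bash
python3 -m crank '[[0,0,-0.1,0],[0,0,0,0],[0,0,0,0],[0,0,0,0],[0,0,0,0]]'
python3 -m crank '[[0,0,0,0],[0,0,0,0],[0,0,0,0],[0,0,0,0],[0,0,0,0]]' 6
python3 -m crank '[[0,0,1,0],[0,0,2,0],[0,0,3,0],[0,0,4,0],[0,0,4,0]]'
python3 -m crank '[[-0.4,0.2,4,0.03],[-0.4,0.2,2.2,0.04],[-0.6,0.1,0,0],[0,0,0,0],[0,0,0,0]]'
python3 - <<'E'
from h import *
import pickle
print(r.state()["eef_pos"],r.state()["eef_rot"])
P0,im0,_=pickle.load(open("B.pkl","rb")); im=r.grab_frame("wrist"); P=r.camera_params("wrist"); cv2.imwrite("pics/end.png",im)
# compare colour features on planes with frame B
def f(im,P,rng,z):
    h=cv2.cvtColor(im,cv2.COLOR_BGR2HSV); m=cv2.inRange(h,*rng); m[:, :225]=0; m[:,315:]=0; m[:85]=0; m[250:]=0
    ys,xs=np.nonzero(m); return len(xs), onz("wrist",[[xs.mean(),ys.mean()]],z,P)[0] if len(xs) else None
for nm,rng,z in [("orange",((8,120,120),(25,255,255)),.053),("greenLED",((55,120,90),(80,255,255)),.057),("red",((0,100,40),(6,255,255)),.041)]:
    print(nm,f(im0,P0,rng,z),f(im,P,rng,z))
h=cv2.cvtColor(r.grab_frame("scene"),cv2.COLOR_BGR2HSV)
for n in ["timer","calculator","usb_stick","binder_clip"]: print(n,[d["location"].round(3) if hasattr(d["location"],"round") else d["location"] for d in r.recognise(n,"scene")[:1]])
E
```

```text
time: 21.6
eef_pos: [0.4803, -0.1111, 0.0185]
eef_rot: [0.832, 0.555, 0.0, 0.0]
contact_force: [-1.2, -0.0, 5.8]
gripper_width: 0.0311
grasp_force: 41.6
time: 22.1
eef_pos: [0.48, -0.111, 0.0177]
eef_rot: [0.832, 0.555, -0.0, -0.0]
contact_force: [-0.6, -0.3, 0.1]
gripper_width: 0.0598
grasp_force: 0.0
time: 22.6
eef_pos: [0.4796, -0.1109, 0.1598]
eef_rot: [0.832, 0.555, -0.0, -0.0]
contact_force: [0.3, -0.1, 0.3]
gripper_width: 0.06
grasp_force: 0.0
time: 23.1
eef_pos: [0.4651, -0.1058, 0.2188]
eef_rot: [0.812, 0.583, -0.001, -0.001]
contact_force: [0.6, 0.6, -0.0]
gripper_width: 0.0595
grasp_force: 0.0
[ 0.4651 -0.1058  0.2188] [ 0.8123  0.5832 -0.0007 -0.0008]
orange (153, array([ 0.4895, -0.087 ,  0.053 ])) (153, array([ 0.4905, -0.0874,  0.053 ]))
greenLED (48, array([ 0.5022, -0.0604,  0.057 ])) (50, array([ 0.5029, -0.0628,  0.057 ]))
red (0, None) (0, None)
timer [[0.6941, -0.0989, 0.0134]]
calculator [[0.4275, 0.3313, 0.0137]]
usb_stick []
binder_clip [[0.4617, -0.11, 0.0082]]
```

```bash
python3 -c "
from h import *
print(r.job_done())"
```

```text
the job is handed in; nothing more can be done
None
```

I turned the rack so the label faced the scanner, held the aim for about 1.5 s, laid the scanner back within about 1–3 mm and handed the job in at about 23 s; no verdict came back, and the final check found the timer and calculator unmoved but did not locate the memory stick or binder clip.

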